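# Unload the block shaker with its catch wedged open

## Task

Wedge the shaker's sprung retaining bar open by sliding the wedge in between the cross bar and the fixed wall and leave it there, then lift out every tube block and stand them all upright in the white tray. When all are out, pull the wedge so that the bar springs fully home, put the wedge away standing on its base on the rubber mat, and fold the shaker's cover fully shut. Do not knock over the glassware standing about.

Things in the scene. Friction and masses are not known exactly. Their poses are not given: they have to be found in the camera images.
- shaker: white bench shaker, 210 x 250 mm, fixed. Origin under it at bench level; its front faces -x, y runs along the row of blocks, z up. Aluminium deck 60 mm above the bench, x = -85 to 115, y = +-120 mm. Block centres start at x = 45, y = -75, -25, 25, 75 mm. Cover rests at x = 4, y = +-112 mm and hinge posts at x = 108, y = +-108 mm rise to 122 mm above the bench; 15 mm high fence behind the blocks
- wall (a point): middle of the front face of the fixed wall, at deck height (shaker x = -30 mm, y = 0). The wall is 18 mm high above the deck, 8 mm thick, and runs along shaker y = +-118 mm (with a short lead-in at the -y end) between the cross bar (in front) and the blocks (behind). Axes as the shaker's
- bar (a joint): sprung steel retaining bar: cross bar in front of the wall, bridge over the wall on its +y half (shaker y = 10 to 70 mm, up to 96 mm above the bench), and lip over the blocks. Slides towards the shaker's front (-x): 0 = home, limit 0.024 m; the spring pulls it home, 1.8 N at home, 4 N when 14 mm open. From 10 mm on the blocks lift out freely straight up
- bar_mouth (a point): -y end of the cross bar's inner face, at deck height; moves with the bar. The cross bar is 12 mm thick, its top 20 mm above the deck, and runs along shaker y = -100 to 90 mm; at home its inner face is 10 mm in front of the wall. Beyond this end it flares away from the wall over 13 mm: the wedge, tip first, is slid in here along the shaker's +y
- lip (a point): middle of the upper rear edge of the bar's lip, 96 mm above the bench. The lip is a strip 14 mm wide and 8 mm thick along the whole row (shaker y = +-100 mm), its underside 2 mm above the blocks; at home it overlaps the blocks' front edges by 8 mm
- slot (a point): point on the deck (60 mm above the bench) where the wedge's origin is when the wedge is fully in: the wedge's x along the shaker's +y, its flat side against the fixed wall; the bar then stands 14 mm open. Axes as the shaker's. Pushing in along +y takes up to about 10 N; start 120 mm back along -y
- wedge: white plastic wedge on its base, 85 long (x, tip to +x), 24 wide, 20 mm high, 120 g. Origin: centre of the underside of the 85 x 24 outline. The -y side is flat all along; the +y side is parallel to it from x = -42 to -6 mm, then tapers to a tip 5 mm wide on the flat side. Grip: square post 16 x 16 mm at x = -24, y = 0, from z = 20 to 70 mm
- cover (a joint): flat clear cover with a grey frame, 165 mm long, 220 mm wide, 6 mm thick, on a stiff hinge along the shaker's y (stays wherever it is left, 0.2 N m, at most 3 N at its edge). 0 = shut, level over the deck; grows as it opens, 1.57 = upright; range to 2.2 rad. It cannot shut over the wedge. Black rib on its outer face, 10 mm high, 10 wide, 80 long, 15 mm from the free edge
- hinge (a point): middle of the hinge line, on the shaker's y; at shaker x = 105 mm, 125 mm above the bench. The cover's inner face lies in the hinge line
- cover_edge (a point): middle of the cover's free edge, on its outer face (165 mm from the hinge)
- block0: aluminium tube block, 44 x 44 x 26 mm with holes in its top, 120 g, with a square black post 14 x 14 mm in the middle of the top, from 26 to 53 mm above the underside: the grip. Origin: centre of the underside. Three or four are present (None at the start = absent)
- block1: aluminium tube block, 44 x 44 x 26 mm with holes in its top, 120 g, with a square black post 14 x 14 mm in the middle of the top, from 26 to 53 mm above the underside: the grip. Origin: centre of the underside. Three or four are present (None at the start = absent)
- block2: aluminium tube block, 44 x 44 x 26 mm with holes in its top, 120 g, with a square black post 14 x 14 mm in the middle of the top, from 26 to 53 mm above the underside: the grip. Origin: centre of the underside. Three or four are present (None at the start = absent)
- block3: aluminium tube block, 44 x 44 x 26 mm with holes in its top, 120 g, with a square black post 14 x 14 mm in the middle of the top, from 26 to 53 mm above the underside: the grip. Origin: centre of the underside. Three or four are present (None at the start = absent)
- tray: white open tray, 170 x 170 x 30 mm outside, walls and floor about 4 mm, fixed. Origin: centre of its underside; z up
- mat: grey rubber mat, 110 (x) x 80 (y) x 3 mm, fixed flat on the bench. Origin: centre of its underside
- flask_a: conical glass flask, 84 mm wide, 140 mm high, bystander. Origin: centre of its underside
- flask_b: conical glass flask, 68 mm wide, 120 mm high, bystander. Origin: centre of its underside
- amber: amber bottle, 60 mm wide, 130 mm high, bystander. Origin: centre of its underside
- beaker: glass beaker, 66 mm wide, 85 mm high, bystander. Origin: centre of its underside
There are look-alikes about, which are no part of the job. What is shaped like the block2 but brown or purple is not meant.

How it is judged (in metres and radians):
On the way, in this order (a step that is already met when the one before it is completed fails the run):
1. the bar is wedged open: the wedge, let go, stands between cross bar and wall and holds the bar at least 10 mm open (value of joint bar above 0.01 m and distance between wedge and slot below 0.035 m and contact force between the fingers and anything else below 0.5 N), for 0.4 s.
2. all tube blocks present stand in the tray, let go (x of block0 in the frame of tray between -0.065 and 0.065 m and y of block0 in the frame of tray between -0.065 and 0.065 m and z of each of block0, block1, block2, block3 in the frame of tray below 0.015 m and angle between each of block0, block1, block2, block3's own z axis and vertical below 0.2 rad and linear speed of each of block0, block1, block2, block3 below 0.03 m/s and x of block1 in the frame of tray between -0.065 and 0.065 m and y of block1 in the frame of tray between -0.065 and 0.065 m and x of block2 in the frame of tray between -0.065 and 0.065 m and y of block2 in the frame of tray between -0.065 and 0.065 m and x of block3 in the frame of tray between -0.065 and 0.065 m and y of block3 in the frame of tray between -0.065 and 0.065 m and contact force between the fingers and anything else below 0.5 N), for 0.3 s.
3. the wedge is out and the bar has sprung home (value of joint bar below 0.002 m and distance between wedge and slot above 0.08 m), for 0.2 s.
At the end, for the whole second after the job is handed in: every tube block present stands upright (within 0.2 rad) on the tray's floor inside its walls, at rest; the bar is home (under 2 mm); the wedge stands on its base on the mat (its origin over the mat), at rest; the cover is shut (under 0.06 rad) (x of block0 in the frame of tray between -0.065 and 0.065 m and y of block0 in the frame of tray between -0.065 and 0.065 m and z of each of block0, block1, block2, block3 in the frame of tray below 0.015 m and angle between each of block0, block1, block2, block3, wedge's own z axis and vertical below 0.2 rad and linear speed of each of block0, block1, block2, block3, wedge below 0.03 m/s and x of block1 in the frame of tray between -0.065 and 0.065 m and y of block1 in the frame of tray between -0.065 and 0.065 m and x of block2 in the frame of tray between -0.065 and 0.065 m and y of block2 in the frame of tray between -0.065 and 0.065 m and x of block3 in the frame of tray between -0.065 and 0.065 m and y of block3 in the frame of tray between -0.065 and 0.065 m and value of joint bar below 0.002 m and value of joint cover below 0.06 rad and x of wedge in the frame of mat between -0.055 and 0.055 m and y of wedge in the frame of mat between -0.04 and 0.04 m and z of wedge in the frame of mat below 0.012 m); the robot touches nothing.
It fails at once if a flask, the bottle or the beaker is knocked over (angle between any of flask_a, flask_b, amber, beaker's own z axis and vertical above 0.6 rad).
Of block0, block1, block2, block3 only 3 to 4 are there at a start; the rules pass over those that are not, and their reading is None.
At some moment in a run one of wedge may be knocked a few centimetres aside while the robot is not near it.
Once in a run the grip may slacken for a moment while it holds something.
It also fails if it takes over 210 s, if anything falls off the work surface, if the arm or the gripper's body presses on something with over 40 N, if the wrist force passes 120 N, or if a joint passes its speed limit or range.

## Robot

A 6-joint arm with a two-finger parallel gripper is mounted at the origin on the work surface. World frame = base frame: x ahead of the robot, y to its left, z up, the work surface at z = 0. Lengths are in mm, angles in rad, forces in N, time in s.
With the tool pointing down it reaches from about 400 to 925 mm from the base axis. Payload 12.5 kg.
Tool frame: the origin (TCP) lies at the very end of the fingers, on their centre line; the grasp point (between the pads) lies 19 mm behind it; y points along the fingers, z is the direction in which the jaws open and shut, and the axes are right-handed (so a half turn about y gives the same grasp; the last joint's range is limited). The gripper opens to 95 mm and grips with 3 to 60 N. Pads are 20 mm wide; open, the fingers measure 119 mm over their backs; the gripper's body (75 mm by 180 mm) begins 59 mm behind the grasp point.
Start: joints at [1.068, 0.491, 1.559, -0, 1.092, -0.106], TCP at [241.528, 576.464, 214.661] pointing down, gripper open.
Joint ranges: [-3.1, 3.1], [-0.84, 2.19], [0.05, 2.79], [-1.13, 4.28], [0.06, 2.93], [-2.69, 2.69]. Speed limits (rad/s): [2.22, 2.22, 2.79, 3.14, 3.14, 3.14].

## Interface

Orientations are given as [roll, pitch, yaw] about the fixed x, y, z axes, in that order (R = Rz(yaw) Ry(pitch) Rx(roll)).
In Python, from cell import * gives the robot as it stands. The module is installed in compiled form; this text tells all that it offers.
- The arm moves only by the shell command python3 -m jog 'ROWS'. ROWS is a JSON object of lists of equal length, an entry for each row: "dp": the shift along the tool's x, y, z in m, a list of three; "rot": the turn, a rotation vector about the tool's x, y, z in rad, a list of three; "claw": the finger opening in m, from 0 to 0.0951. In form: {"dp": [[x, y, z], ...], "rot": [[wx, wy, wz], ...], "claw": [claw, ...]}. A call has 1 to 12 rows; each row is the pose to reach, as a shift and turn from the pose commanded when the call began, along the tool's axes at that moment; what a row does not reach only later rows make up. A row lasts 1/10 s, in which the tool goes at most 50 mm and 8.59 degrees, less where a joint would pass 70% of its speed; a pose out of reach is approached as far as the arm can. A call with a gripper value outside its range is refused whole. The fingers move at their own pace and stop on an object; the grip force is fixed at half the most. Time passes only in rows, so rows that repeat a pose let the fingers close. It gives the time, the measured TCP pose, the force and the opening at its end, in the units of the state.
- state(): the state, without advancing time (a new reading comes with each control period).
- read_camera(name): name is "scene" or "top" or "wrist"; returns the picture (480x640x3 uint8, red, green, blue); there is no depth.
- camera_info(name): a dict with "fx", "fy", "cx", "cy" (pixels), "eye" and "rotation" of the camera in the world. Camera axes: x right, y down, z forward; pixel columns grow to the right and rows downward; lengths in mm; the calibration is good to about 2 mm. The wrist camera is an equidistant fisheye: a pixel r from the principal point sees the ray r / f radians off the axis. A picture is of the moment at which its call begins: read the wrist's pose just before it. camera_info takes no time and is no camera call; for the wrist camera it gives the pose at the moment of the call.
- job_done(): hands the job in, once; it reports no verdict.
The state is a dict: "t": time; "joints": joint angles; "qvel": joint speeds; "tau": joint torques, N m; "eef_pos": TCP position; "tcp_rot": TCP orientation; "ft_force": force on the tool from outside, world axes, zero at the start; "moment": the same for the moment, N m; "opening": opening from 0.0 (shut) to 1.0 (fully open).
Only numpy, scipy, OpenCV 4.12 (cv2) and the standard library are available. Lean on these libraries where they do the work, as an engineer would, in place of code of your own. Each camera call takes 0.05 s, during which the arm holds its last target. There are 200 camera calls.

## Working session

There is one attempt and no reset: what is moved stays moved. The work goes in short steps, Python scripts to look and compute and a shell command to move; the robot and the scene stay as the last step left them, time stands still between calls to the robot, and variables do not carry over. Pictures are saved under pics/ and viewed, on a budget of 14 in all, crops included, one or two more only if the job needs it, and the job is handed in when it is done.

```bash
mkdir -p pics; python3 - <<'E'
from cell import *
import cv2
for n in ("scene","top"):
    im=read_camera(n); cv2.imwrite(f"pics/{n}0.png",im[:,:,::-1]); 
    c=camera_info(n); print(n,c)
s=state(); print(s)
E
```

```text
scene {'fx': 450.18007743692266, 'fy': 450.18007743692266, 'cx': 317.15200876890964, 'cy': 242.23747529790012, 'eye': array([1000.6261695 ,  392.67789775, 1119.85874039]), 'rotation': array([-2.60333227,  0.00520785,  2.33725708])}
top {'fx': 596.2416509502433, 'fy': 596.2416509502433, 'cx': 323.18538298054676, 'cy': 234.91105932293098, 'eye': array([ 350.47886306,  -48.75547779, 1370.01519781]), 'rotation': array([-2.99653027, -0.00702222, -1.59828297])}
{'t': 0.1, 'joints': array([ 1.06842591e+00,  4.91477496e-01,  1.55940778e+00, -7.10297990e-06,
        1.09165170e+00, -1.05638297e-01]), 'qvel': array([ 0.00054517,  0.00030347, -0.00251012, -0.00150404,  0.0003474 ,
       -0.0021506 ]), 'tau': array([ 1.81439926e-03, -6.13621902e+01, -2.58602911e+01,  6.94278697e-02,
        4.70030308e-02, -1.82033614e-05]), 'eef_pos': array([241.40408887, 576.26753757, 214.12707041]), 'tcp_rot': array([-1.57173605e+00,  9.33061148e-05, -3.96728885e-01]), 'ft_force': array([ 0.31711877, -0.43171019, -0.08661873]), 'moment': array([-0.01622396,  0.01313113, -0.00477433]), 'opening': 0.9989773728926864}
```

View pics/scene0.png

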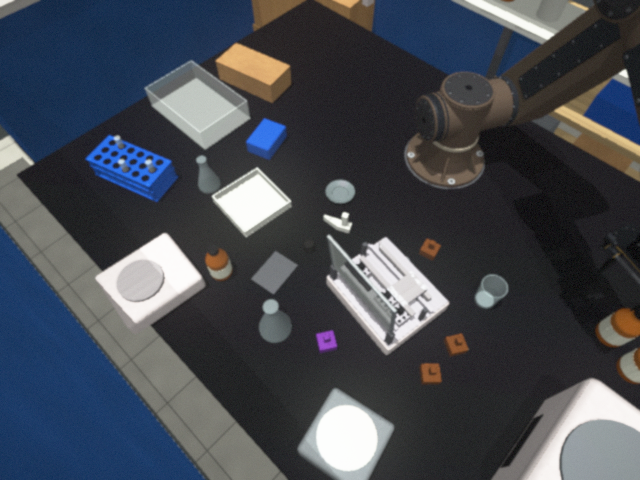

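View pics/top0.png

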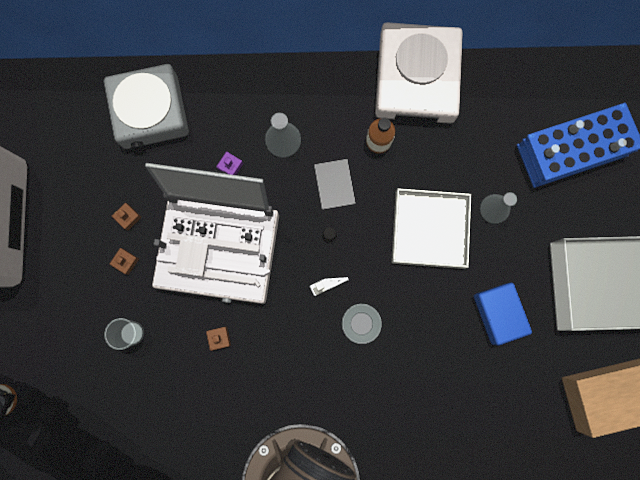

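The top view shows the shaker at about (215,250), with its front towards the robot. Three black-post blocks are at (182,227), (205,230) and (249,236). The wedge is at (328,285), tip to the right, the mat at (335,184) and the tray at (432,228). Look-alikes: brown blocks at (125,215), (123,261), (217,339), and a purple one at (229,163). None of these are on the deck, so I'm ignoring them. Next is a close crop.

```bash
cat > h.py <<'E'
import numpy as np, cv2
from cell import *
from scipy.spatial.transform import Rotation as Ro
def cam(n):
    c=camera_info(n); return c, Ro.from_euler('xyz',c['rotation']).as_matrix()
def ray(n,u,v,z):
    c,R=cam(n); d=R@np.array([(u-c['cx'])/c['fx'],(v-c['cy'])/c['fy'],1]); e=np.array(c['eye'])
    return e+d*(z-e[2])/d[2]
def proj(n,P):
    c,R=cam(n); q=(np.atleast_2d(P)-c['eye'])@R
    return np.c_[q[:,0]/q[:,2]*c['fx']+c['cx'],q[:,1]/q[:,2]*c['fy']+c['cy']]
def crop(im,x,y,w,h,W,H): return cv2.resize(im[y:y+h,x:x+w],(W,H),interpolation=cv2.INTER_CUBIC)
E
python3 - <<'E'
from h import *
t=cv2.imread('pics/top0.png'); s=cv2.imread('pics/scene0.png')
a=crop(t,140,155,150,150,600,600); b=crop(t,300,265,60,40,200,133); m=crop(t,305,150,60,66,200,220)
b2=crop(s,310,200,50,40,200,160)
z=np.zeros((600,800,3),np.uint8); z[:,:600]=a; z[:133,600:]=b; z[140:360,600:]=m; z[370:530,600:]=b2
cv2.imwrite('pics/c1.png',z)
cv2.imwrite('pics/c2.png',crop(s,315,230,140,125,672,600))
E
```

```text
(no output)
```

View pics/c1.png

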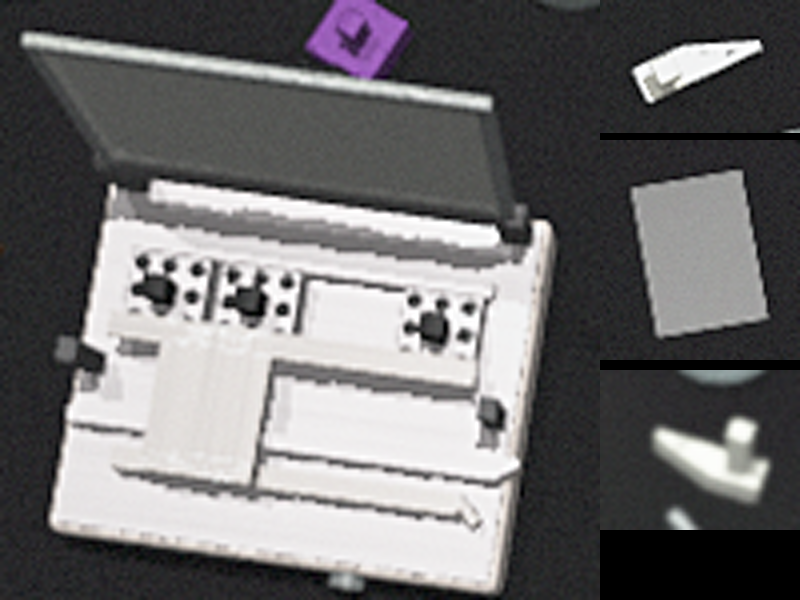

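View pics/c2.png

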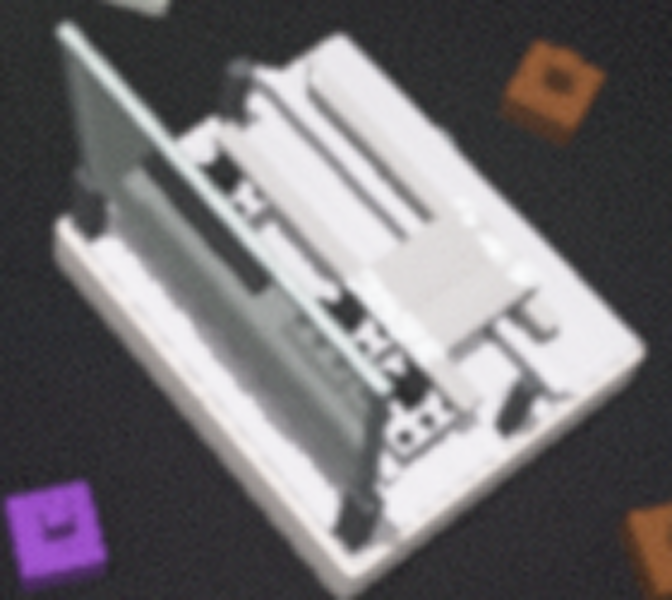

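```bash
cat >> h.py <<'E'
from scipy.optimize import least_squares
def T(p,P):
    P=np.atleast_2d(P).astype(float); c,s=np.cos(p[2]),np.sin(p[2])
    return np.c_[p[0]+c*P[:,0]-s*P[:,1],p[1]+s*P[:,0]+c*P[:,1],P[:,2]]
def fit(obs,p0):  # obs: (cam, local xyz, pixel)
    def f(p): return np.concatenate([(proj(n,T(p,L))[0]-np.array(uv)) for n,L,uv in obs])
    r=least_squares(f,p0,loss='soft_l1',f_scale=1.0); return r.x,f(r.x).reshape(-1,2).round(1)
E
cat > m1.py <<'E'
from h import *
tp=lambda u,v:(140+u/4-.4,155+v/4-.4)
sc=lambda u,v:(315+u/4.8-.4,230+v/4.8-.4)
o=[('top',(4,112,122),tp(66,348)),('top',(4,-112,122),tp(492,408)),('top',(67,97,86),tp(133,250)),('top',(67,3,86),tp(300,270)),
('top',(67,-53,86),tp(405,290)),('top',(67,-97,86),tp(486,298)),('top',(108,-108,122),tp(517,212)),
('scene',(108,-108,122),sc(90,178)),('scene',(108,108,122),sc(365,495)),('scene',(4,-112,122),sc(238,70)),('scene',(4,112,122),sc(525,385))]
S,r=fit(o,[500,230,0.1]); print('shaker',S.round(3),r.tolist())
w=lambda u,v:(300+(u-600)/3.333-.3,265+v/3.333-.3)
v=lambda u,v:(310+(u-600)/4-.4,200+(v-370)/4-.4)
o=[('top',(-42.5,-12,10),w(652,103)),('top',(-42.5,12,20),w(632,72)),('top',(-6,12,20),w(685,43)),('top',(42.5,-9.5,20),w(762,44)),
('scene',(-24,0,70),v(740,427)),('scene',(42.5,-9.5,20),v(657,435))]
W,r=fit(o,[350,-50,-1.3]); print('wedge',W.round(3),r.tolist())
k=lambda u,v:(305+(u-600)/3.333-.3,150+(v-140)/3.333-.3)
o=[('top',(55,40,3),k(632,187)),('top',(55,-40,3),k(742,170)),('top',(-55,-40,3),k(768,318)),('top',(-55,40,3),k(658,336))]
M,r=fit(o,[550,-50,0.1]); print('mat',M.round(3),r.tolist())
o=[('top',(85,85,30),(396,188)),('top',(85,-85,30),(471,192)),('top',(-85,-85,30),(469,268)),('top',(-85,85,30),(392,266))]
Tr,r=fit(o,[500,-250,0]); print('tray',Tr.round(3),r.tolist())
print('nadir',proj('top',[350.5,-48.8,0]))
# cover angle
for a in (1.4,1.5,1.57,1.65,1.75,1.9):
    P=T(S,[(105-165*np.cos(a)+6*np.sin(a)*0,y,125+165*np.sin(a)) for y in (110,-110)])
    print(a,((proj('top',P)-[140,155])*4).round().tolist(),((proj('scene',P)-[315,230])*4.8).round().tolist())
for nm,L in dict(lipL=(31,100,96),lipR=(31,-100,96),barR=(-40,-100,80),slotwall=(-30,-118,78),wallfrontL=(-30,118,78),bridge=(-40,10,96)).items():
    print(nm,((proj('top',T(S,L))-[140,155])*4).round().tolist())
print('local post/others'); 
for n,uv in dict(flb=(495,210),amber=(380,138),fla=(283,138),beaker=(123,335),dish=(362,324),blk=(329,235)).items(): print(n,ray('top',*uv,0).round())
E
python3 m1.py
```

```text
shaker [ 5.05960e+02  1.78789e+02 -1.69000e-01] [[0.7, -0.6], [-0.8, -0.6], [0.4, -1.2], [1.2, -0.2], [0.3, -1.5], [-0.0, -0.7], [-1.3, 0.1], [1.1, -1.1], [0.9, -0.5], [1.3, -1.0], [1.8, -1.3]]
wedge [439.842 -75.051 -51.39 ] [[-0.1, -0.3], [1.1, -0.7], [-0.5, 0.7], [-0.2, -0.9], [1.0, -0.3], [0.2, -1.0]]
mat [ 6.71291e+02 -9.42110e+01  1.38000e-01] [[-0.2, -0.2], [0.2, -0.5], [0.4, 0.2], [-0.4, 0.4]]
tray [ 5.55471e+02 -3.11967e+02 -8.60000e-02] [[0.3, 1.3], [-0.8, 1.6], [-0.5, -0.8], [1.3, -3.2]]
nadir [[318.97326184 322.00519697]]
1.4 [[4.0, 142.0], [474.0, 209.0]] [[481.0, 317.0], [154.0, -36.0]]
1.5 [[9.0, 107.0], [479.0, 173.0]] [[452.0, 337.0], [126.0, -21.0]]
1.57 [[13.0, 82.0], [483.0, 149.0]] [[432.0, 352.0], [106.0, -9.0]]
1.65 [[19.0, 55.0], [487.0, 121.0]] [[408.0, 370.0], [83.0, 7.0]]
1.75 [[27.0, 23.0], [493.0, 89.0]] [[377.0, 394.0], [54.0, 27.0]]
1.9 [[40.0, -23.0], [502.0, 42.0]] [[331.0, 432.0], [12.0, 62.0]]
lipL [[111.0, 305.0]]
lipR [[478.0, 357.0]]
barR [[460.0, 490.0]]
slotwall [[496.0, 476.0]]
wallfrontL [[67.0, 415.0]]
bridge [[253.0, 458.0]]
local post/others
flb [ 599. -468.    0.]
amber [ 780. -205.    0.]
fla [786.  25.   0.]
beaker [334. 395.   0.]
dish [ 343. -146.    0.]
blk [550. -77.   0.]
```

Fits are good to about 1–2 px. Shaker is at (506,179), yaw −0.169, wedge at (440,−75), yaw −1.125, mat at (671,−94) and tray at (555,−312). The cover is at about 1.73 rad. I'll grip the wedge post at tool yaw −2.70 and bring it in at −0.169. Next I work out the first move.

```bash
cat >> h.py <<'E'
def pose():
    s=state(); return np.array(s['eef_pos']),Ro.from_euler('xyz',s['tcp_rot']),s
def go(x,y,z,g,quiet=False):
    p,R,s=pose(); dp=R.inv().apply(np.array([x,y,z])-p)/1000
    a=R.as_euler('xyz')[2]
    if np.isfinite(g):
        rt=(R.inv()*Ro.from_euler('xyz',[-np.pi/2,0,g])).as_rotvec()
    print('dp',dp.round(4).tolist(),'rot',rt.round(3).tolist(),'n50',round(np.linalg.norm(dp)/.05,1),'nrot',round(np.linalg.norm(rt)/.15,1),'t',s['t'])
def st():
    p,R,s=pose(); print('t',round(s['t'],2),'p',p.round(1),'rot',np.round(s['tcp_rot'],3),'F',np.round(s['ft_force'],1),'op',round(s['opening']*95,1),'j6',round(s['joints'][5],2))
E
python3 -c "
from h import *
go(430,250,230,-1.6); c=camera_info('wrist'); print(c)"
```

```text
dp [0.3, -0.0157, -0.2281] rot [0.001, 1.203, 0.0] n50 7.5 nrot 8.0 t 0.1
{'fx': 371.64829954431775, 'fy': 371.64829954431775, 'cx': 315.9747123824716, 'cy': 238.48087487976423, 'eye': array([175.35787025, 603.12563524, 384.19510128]), 'rotation': array([2.88570086e+00, 5.98604330e-04, 1.17270080e+00])}
```

```bash
python3 -m jog '{"dp":[[0.025,-0.0157,-0.019],[0.075,-0.0157,-0.057],[0.1,-0.0157,-0.076],[0.13,-0.0157,-0.1],[0.16,-0.0157,-0.122],[0.19,-0.0157,-0.145],[0.22,-0.0157,-0.168],[0.25,-0.0157,-0.19],[0.28,-0.0157,-0.213],[0.3,-0.0157,-0.228],[0.3,-0.0157,-0.228],[0.3,-0.0157,-0.228]],"rot":[[0,0.1,0],[0,0.22,0],[0,0.34,0],[0,0.46,0],[0,0.58,0],[0,0.7,0],[0,0.82,0],[0,0.94,0],[0,1.06,0],[0,1.203,0],[0,1.203,0],[0,1.203,0]],"claw":[0.095,0.095,0.095,0.095,0.095,0.095,0.095,0.095,0.095,0.095,0.06,0.06]}'; python3 -c "
from h import *
st(); go(429.5,-53.4,200,-2.696)"
```

```text
t: 1.3
eef_pos: [430.1, 250.1, 230.2]
tcp_rot: [-1.571, 0.0, -1.599]
ft_force: [-0.0, 0.6, 0.4]
opening: 0.885
t 1.3 p [430.1 250.1 230.2] rot [-1.571  0.    -1.599] F [-0.   0.6  0.4] op 84.1 j6 0.42
dp [0.3034, 0.0302, 0.008] rot [0.0, 1.097, 0.0] n50 6.1 nrot 7.3 t 1.3
```

```bash
python3 -m jog '{"dp":[[0.03,0.003,0.001],[0.08,0.008,0.002],[0.12,0.012,0.003],[0.16,0.016,0.004],[0.2,0.02,0.005],[0.24,0.024,0.006],[0.28,0.028,0.008],[0.3034,0.0302,0.008],[0.3034,0.0302,0.008],[0.3034,0.0302,0.008],[0.3034,0.0302,0.008]],"rot":[[0,0.12,0],[0,0.24,0],[0,0.36,0],[0,0.48,0],[0,0.6,0],[0,0.72,0],[0,0.84,0],[0,0.96,0],[0,1.08,0],[0,1.097,0],[0,1.097,0]],"claw":[0.06,0.06,0.06,0.06,0.06,0.06,0.06,0.06,0.06,0.06,0.06]}'; python3 - <<'E'
from h import *
st(); print(camera_info('wrist')); im=read_camera('wrist'); cv2.imwrite('pics/w1.png',im[:,:,::-1])
E
```

```text
t: 2.4
eef_pos: [429.3, -52.4, 200.1]
tcp_rot: [-1.571, 0.0, -2.692]
ft_force: [-0.0, -0.6, 0.1]
opening: 0.634
t 2.4 p [429.3 -52.4 200.1] rot [-1.571  0.    -2.692] F [-0.  -0.6  0.1] op 60.2 j6 0.85
{'fx': 371.64829954431775, 'fy': 371.64829954431775, 'cx': 315.9747123824716, 'cy': 238.48087487976423, 'eye': array([492.52520944, -22.26329574, 370.17209154]), 'rotation': array([ 2.88624273e+00,  3.26736314e-04, -1.12234969e+00])}
```

View pics/w1.png

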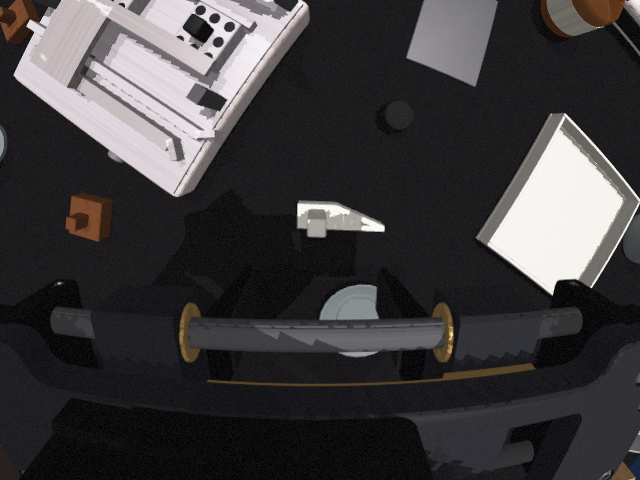

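```bash
cat >> h.py <<'E'
def wray(u,v,z,c=None):
    c=c or camera_info('wrist'); R=Ro.from_euler('xyz',c['rotation']).as_matrix()
    a=np.array([u-c['cx'],v-c['cy']])/c['fx']; r=np.hypot(*a); d=R@np.array([*(a/r*np.sin(r)),np.cos(r)])
    e=np.array(c['eye']); return (e+d*(z-e[2])/d[2]).round(1)
def wproj(P,c=None):
    c=c or camera_info('wrist'); R=Ro.from_euler('xyz',c['rotation']).as_matrix()
    q=(np.atleast_2d(P)-np.array(c['eye']))@R; r=np.hypot(q[:,0],q[:,1]); th=np.arctan2(r,q[:,2])
    return np.c_[q[:,0]/r*th*c['fx']+c['cx'],q[:,1]/r*th*c['fx']+c['cy']].round(1)
E
python3 - <<'E'
from h import *
W=[439.84,-75.05,-1.125]
L=[(-42.5,-12,20),(-42.5,12,20),(-6,12,20),(42.5,-12,20),(-24,0,70),(-24,0,20),(-32,8,70),(-16,-8,70)]
print(wproj(T(W,L)).tolist())
im=cv2.imread('pics/w1.png'); cv2.imwrite('pics/w1c.png',crop(im,280,185,120,60,800,400))
S=[506,178.8,-.169]
print('S',wproj(T(S,[(4,-112,122),(-30,-118,78),(-40,-100,80),(31,-100,96),(45,-75,113),(67,-97,86)])).tolist())
E
```

```text
[[297.7, 229.4], [297.5, 204.9], [335.8, 205.0], [384.7, 229.7], [317.0, 229.1], [316.9, 217.2], [307.3, 219.6], [326.5, 238.5]]
S [[196.1, 92.6], [196.1, 138.8], [171.9, 137.6], [214.6, 59.3], [193.2, 22.8], [241.8, 23.2]]
```

View pics/w1c.png

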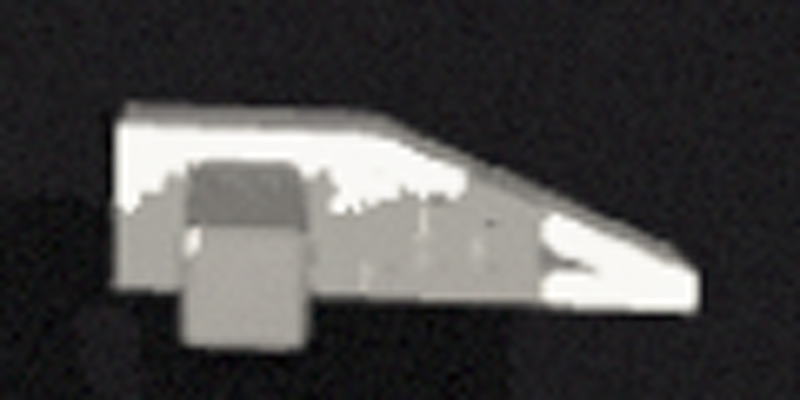

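The post top is at (316.7,228.2), as predicted. The wedge is turned about 2° more, so its yaw is about −1.16.

```bash
python3 -c "
from h import *
p=wray(316.7,228.2,70); print(p); go(p[0],p[1],29,-2.73)"
```

```text
[430.1 -52.8  70. ]
dp [-0.0005, 0.1712, 0.0008] rot [0.0, 0.039, -0.0] n50 3.4 nrot 0.3 t 2.45
```

```bash
python3 -m jog '{"dp":[[0,0.03,0.001],[0,0.07,0.001],[0,0.11,0.001],[0,0.145,0.001],[0,0.165,0.001],[0,0.171,0.001],[0,0.171,0.001],[0,0.171,0.001],[0,0.171,0.001],[0,0.171,0.001],[0,0.171,0.001],[0,0.171,0.001]],"rot":[[0,0.039,0],[0,0.039,0],[0,0.039,0],[0,0.039,0],[0,0.039,0],[0,0.039,0],[0,0.039,0],[0,0.039,0],[0,0.039,0],[0,0.039,0],[0,0.039,0],[0,0.039,0]],"claw":[0.05,0.05,0.05,0.05,0.05,0.05,0.0,0.0,0.0,0.0,0.0,0.0]}';python3 -c "
from h import *
st()"
```

```text
t: 3.65
eef_pos: [430.0, -54.2, 29.7]
tcp_rot: [-1.57, 0.001, -2.736]
ft_force: [-0.9, 0.9, 8.1]
opening: 0.166
t 3.65 p [430.  -54.2  29.7] rot [-1.570e+00  1.000e-03 -2.736e+00] F [-0.9  0.9  8.1] op 15.8 j6 0.89
```

```bash
python3 -m jog '{"dp":[[0,-0.01,0],[0,-0.03,0],[0,-0.06,0],[0,-0.09,0],[0,-0.12,0],[0,-0.12,0],[0,-0.12,0],[0,-0.12,0],[0,-0.12,0],[0,-0.12,0],[0,-0.12,0],[0,-0.12,0]],"rot":[[0,0,0],[0,0,0],[0,0,0],[0,0,0],[0,-0.1,0],[0,-0.2,0],[0,-0.3,0],[0,-0.4,0],[0,-0.5,0],[0,-0.6,0],[0,-0.7,0],[0,-0.7,0]],"claw":[0,0,0,0,0,0,0,0,0,0,0,0]}';python3 -c "
from h import *
st(); p=T([506,178.8,-.169],(-43.5,-204,150))[0];print(p); go(*p[:2],150,-0.9);go(*p[:2],150,-0.169)"
```

```text
t: 4.85
eef_pos: [429.5, -54.1, 149.7]
tcp_rot: [-1.571, 0.0, -2.034]
ft_force: [0.9, -0.2, -1.2]
opening: 0.17
t 4.85 p [429.5 -54.1 149.7] rot [-1.571  0.    -2.034] F [ 0.9 -0.2 -1.2] op 16.1 j6 0.19
[428.80760195 -14.97714954 150.        ]
dp [-0.0347, -0.0003, -0.0181] rot [-0.0, -1.134, 0.0] n50 0.8 nrot 7.6 t 4.85
dp [-0.0347, -0.0003, -0.0181] rot [-0.0, -1.865, 0.0] n50 0.8 nrot 12.4 t 4.85
```

```bash
python3 -m jog '{"dp":[[-0.005,0,-0.003],[-0.01,0,-0.005],[-0.015,0,-0.008],[-0.02,0,-0.01],[-0.025,0,-0.013],[-0.03,0,-0.015],[-0.0347,0,-0.0181],[-0.0347,0,-0.0181],[-0.0347,0,-0.0181],[-0.0347,0,-0.0181],[-0.0347,0,-0.0181],[-0.0347,0,-0.0181]],"rot":[[0,-0.1,0],[0,-0.22,0],[0,-0.34,0],[0,-0.46,0],[0,-0.58,0],[0,-0.7,0],[0,-0.82,0],[0,-0.94,0],[0,-1.06,0],[0,-1.18,0],[0,-1.3,0],[0,-1.3,0]],"claw":[0,0,0,0,0,0,0,0,0,0,0,0]}';python3 -c "
from h import *
st(); p=T([506,178.8,-.169],(-43.5,-204,150))[0]; go(*p[:2],150,-0.169)"
```

```text
t: 6.05
eef_pos: [429.0, -15.0, 149.4]
tcp_rot: [-1.571, -0.0, -0.737]
ft_force: [-0.6, -0.6, -1.3]
opening: 0.167
t 6.05 p [429.  -15.  149.4] rot [-1.571 -0.    -0.737] F [-0.6 -0.6 -1.3] op 15.9 j6 -1.02
dp [-0.0002, -0.0006, -0.0001] rot [-0.0, -0.568, 0.0] n50 0.0 nrot 3.8 t 6.05
```

```bash
python3 -m jog '{"dp":[[0,0,0],[0,0,0],[0,0,0],[0,0,0],[0,0,0],[0,0,0],[0,0,0],[0,0,0]],"rot":[[0,-0.12,0],[0,-0.24,0],[0,-0.36,0],[0,-0.48,0],[0,-0.562,0],[0,-0.562,0],[0,-0.562,0],[0,-0.562,0]],"claw":[0,0,0,0,0,0,0,0]}';python3 - <<'E'
from h import *
st(); c=camera_info('wrist'); im=read_camera('wrist')[:,:,::-1]; cv2.imwrite('pics/w2.png',im); np.save('w2.npy',np.r_[c['eye'],c['rotation']])
S=[506,178.8,-.169]; n=dict(rest=(4,-112,122),walltop=(-30,-118,78),bar=(-40,-100,80),lip=(31,-100,96),b=(67,-97,86),bar2=(-52,-100,80))
for k,v in n.items(): print(k,wproj(T(S,v),c)[0])
E
```

```text
t: 6.85
eef_pos: [429.1, -15.0, 149.2]
tcp_rot: [-1.571, -0.0, -0.178]
ft_force: [-0.1, -0.1, -2.0]
opening: 0.167
t 6.85 p [429.1 -15.  149.2] rot [-1.571 -0.    -0.178] F [-0.1 -0.1 -2. ] op 15.8 j6 -1.58
rest [461.1 338.1]
walltop [438.  266.6]
bar [463.4 253.5]
lip [458.6 351.2]
b [450.9 381.8]
bar2 [465.  237.2]
```

View pics/w2.png

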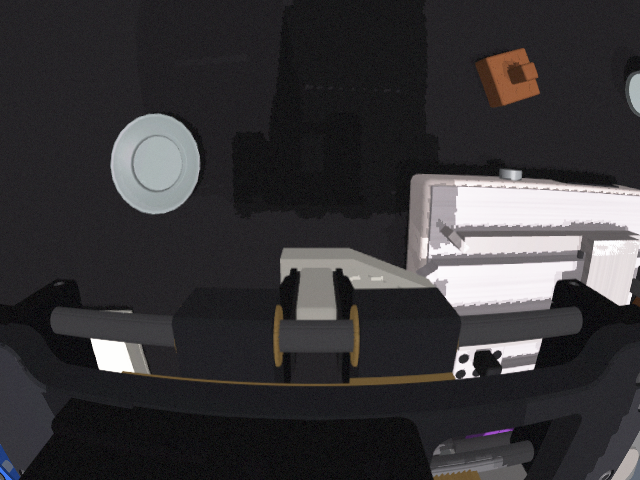

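```bash
python3 -c "
from h import *
im=cv2.imread('pics/w2.png'); cv2.imwrite('pics/w2c.png',crop(im,270,205,220,100,800,364))"
```

```text
(no output)
```

View pics/w2c.png

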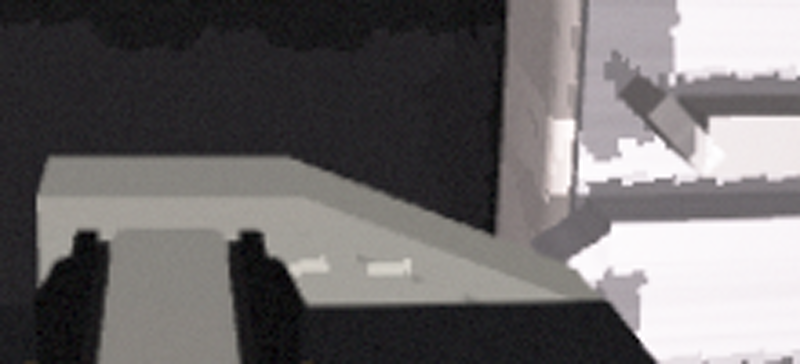

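```bash
python3 - <<'E'
from h import *
v=np.load('w2.npy'); c=camera_info('wrist'); c['eye']=v[:3];c['rotation']=v[3:]
S=np.array([506,178.8,-.169])
def loc(P): 
    d=np.array(P[:2])-S[:2]; cs,sn=np.cos(S[2]),np.sin(S[2]); return (np.array([cs*d[0]+sn*d[1],-sn*d[0]+cs*d[1]])).round(1)
for nm,u,vv,z in [('back',281,258.6,139.7),('knee',353,258.9,139.7),('wall',437.8,265,78),('wall far',490,264.5,78),('bar',463.5,250.7,80)]:
    P=wray(u,vv,z,c); print(nm,P,loc(P))
print('tcp',loc(state()['eef_pos']))
# wall straight edge search column-wise
E
```

```text
back [412.1 -30.9 139.7] [ -57.3 -222.5]
knee [418.8   5.1 139.7] [ -56.7 -185.9]
wall [455.4  67.5  78. ] [ -31.2 -118.2]
wall far [463.3 109.   78. ] [-30.4 -76. ]
bar [447.7  87.2  80. ] [ -42.1 -100.1]
tcp [ -43.2 -204. ]
```

Now lower to just above deck height, then slide partway in.

```bash
python3 -m jog '{"dp":[[0,0.015,0],[0.0005,0.03,0],[0.0005,0.045,0],[0.0005,0.0575,0],[0.0005,0.0575,0],[0.0005,0.0575,0.006],[0.0005,0.0575,0.014],[0.0005,0.0575,0.022],[0.0005,0.0575,0.03],[0.0005,0.0575,0.036],[0.0005,0.0575,0.036],[0.0005,0.0575,0.036]],"rot":[[0,-0.01,0],[0,-0.01,0],[0,-0.01,0],[0,-0.01,0],[0,-0.01,0],[0,-0.01,0],[0,-0.01,0],[0,-0.01,0],[0,-0.01,0],[0,-0.01,0],[0,-0.01,0],[0,-0.01,0]],"claw":[0,0,0,0,0,0,0,0,0,0,0,0]}';python3 - <<'E'
from h import *
st(); c=camera_info('wrist'); im=read_camera('wrist')[:,:,::-1]; np.save('w3.npy',np.r_[c['eye'],c['rotation']]); cv2.imwrite('pics/w3.png',crop(im,260,200,250,130,800,416))
E
```

```text
t: 8.1
eef_pos: [435.8, 20.5, 91.7]
tcp_rot: [-1.571, -0.0, -0.163]
ft_force: [0.0, -0.1, -2.0]
opening: 0.167
t 8.1 p [435.8  20.5  91.7] rot [-1.571 -0.    -0.163] F [ 0.  -0.1 -2. ] op 15.9 j6 -1.51
```

View pics/w3.png

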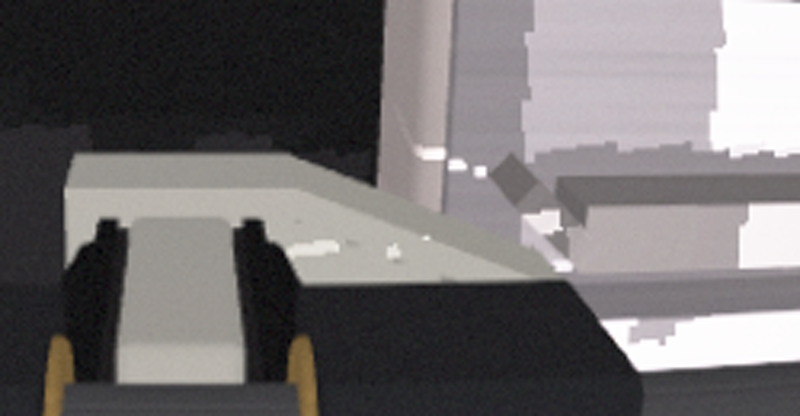

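```bash
cat > m2.py <<'E'
from h import *
S=np.array([506,178.8,-.169])
def loc(P): 
    d=np.array(P[:2])-S[:2]; cs,sn=np.cos(S[2]),np.sin(S[2]); return (np.array([cs*d[0]+sn*d[1],-sn*d[0]+cs*d[1]])).round(1)
def cw(f):
    v=np.load(f); c=camera_info('wrist'); c['eye']=v[:3];c['rotation']=v[3:]; return c
E
python3 - <<'E'
from m2 import *
c=cw('w3.npy'); print(loc(state()['eef_pos']))
for nm,u,v,z in [('back',65,188,82.2),('knee',300,189,82.2),('bar',700,268,80),('bar',580,271,80),('barfront',600,205,80),('walltopfront',660,316,78),('walltopfront',780,314,78)]:
    print(nm,loc(wray(260+u/3.2,200+v/3.2,z,c)))
E
```

```text
[ -42.5 -168. ]
back [ -56.4 -186.8]
knee [ -56.4 -149.5]
bar [-40.5 -77. ]
bar [ -40.6 -100.1]
barfront [-52.6 -97.8]
walltopfront [-30.7 -82.6]
walltopfront [-29.9 -57.3]
```

The numbers put the tip at x −37.4…−32.4 in a gap of −40.6…−30.5, so it is centred. Push in.

```bash
python3 -m jog '{"dp":[[0,0,0.004],[0,0,0.008],[0,0,0.012],[0,0,0.016],[0,0,0.02],[0,0,0.024],[0,0,0.028],[0,0,0.032],[0,0,0.036],[0,0,0.04],[0,0,0.04],[0,0,0.04]],"rot":[[0,0,0],[0,0,0],[0,0,0],[0,0,0],[0,0,0],[0,0,0],[0,0,0],[0,0,0],[0,0,0],[0,0,0],[0,0,0],[0,0,0]],"claw":[0,0,0,0,0,0,0,0,0,0,0,0]}';python3 -c "
from m2 import *
st(); print(loc(state()['eef_pos']))"
```

```text
t: 9.35
eef_pos: [442.7, 60.1, 91.7]
tcp_rot: [-1.57, -0.001, -0.164]
ft_force: [3.4, -0.6, -0.6]
opening: 0.166
t 9.35 p [442.7  60.1  91.7] rot [-1.57e+00 -1.00e-03 -1.64e-01] F [ 3.4 -0.6 -0.6] op 15.8 j6 -1.42
[ -42.5 -127.6]
```

```bash
python3 -m jog '{"dp":[[0,0,0.004],[0,0,0.008],[0,0,0.012],[0,0,0.016],[0,0,0.02],[0,0,0.024],[0,0,0.028],[0,0,0.032],[0,0,0.036],[0,0,0.04],[0,0,0.044],[0,0,0.044]],"rot":[[0,0,0],[0,0,0],[0,0,0],[0,0,0],[0,0,0],[0,0,0],[0,0,0],[0,0,0],[0,0,0],[0,0,0],[0,0,0],[0,0,0]],"claw":[0,0,0,0,0,0,0,0,0,0,0,0]}';python3 -c "
from m2 import *
st(); print(loc(state()['eef_pos']))"
```

```text
t: 10.55
eef_pos: [449.7, 103.8, 91.6]
tcp_rot: [-1.57, -0.0, -0.164]
ft_force: [4.5, 1.2, -1.2]
opening: 0.166
t 10.55 p [449.7 103.8  91.6] rot [-1.57  -0.    -0.164] F [ 4.5  1.2 -1.2] op 15.8 j6 -1.32
[-42.9 -83.4]
```

```bash
python3 -m jog '{"dp":[[0,0.001,0],[0,0.0015,0],[0,0.0015,0],[0,0.0015,0],[0,0.0015,0],[0,0.0015,0],[0,-0.02,0],[0,-0.06,0],[0,-0.10,0],[0,-0.12,0],[0,-0.12,0],[0,-0.12,0]],"rot":[[0,0,0],[0,0,0],[0,0,0],[0,0,0],[0,0,0],[0,0,0],[0,0,0],[0,0,0],[0,0,0],[0,0,0],[0,0,0],[0,0,0]],"claw":[0,0,0.04,0.04,0.04,0.04,0.04,0.04,0.04,0.04,0.04,0.04]}';python3 - <<'E'
from m2 import *
st(); c=camera_info('wrist'); im=read_camera('wrist')[:,:,::-1]; np.save('w4.npy',np.r_[c['eye'],c['rotation']]); t=read_camera('top')[:,:,::-1]
z=np.hstack([crop(im,260,100,320,240,480,360),crop(t,140,155,150,170,318,360)]); cv2.imwrite('pics/w4.png',z)
S=np.array([505,178.8,-.169])
for y in (-75,25,75): p=T(S,(45,y,0))[0]; print(p); go(*p[:2],200,-.169)
E
```

```text
t: 11.75
eef_pos: [449.2, 103.2, 211.3]
tcp_rot: [-1.571, 0.0, -0.164]
ft_force: [-0.4, 0.0, -0.3]
opening: 0.42
t 11.75 p [449.2 103.2 211.3] rot [-1.571  0.    -0.164] F [-0.4  0.  -0.3] op 39.9 j6 -1.32
[536.74415455  97.29964017   0.        ]
dp [0.0876, 0.0103, 0.0086] rot [0.0, 0.005, -0.002] n50 1.8 nrot 0.0 t 11.85
[553.56382254 195.87498582   0.        ]
dp [0.0881, 0.0103, 0.1086] rot [0.0, 0.005, -0.002] n50 2.8 nrot 0.0 t 11.85
[561.97365653 245.16265864   0.        ]
dp [0.0884, 0.0103, 0.1586] rot [0.0, 0.005, -0.002] n50 3.6 nrot 0.0 t 11.85
```

View pics/w4.png

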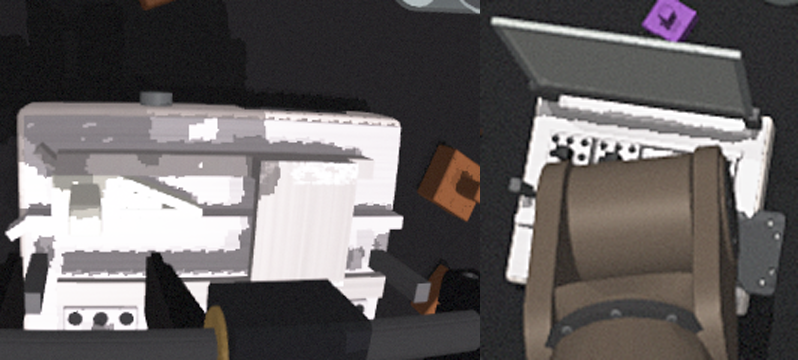

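The wedge is seated between the bar and the wall. Next, block 1 (shaker y = −75).

```bash
python3 -m jog '{"dp":[[0.03,0,0.003],[0.06,0.01,0.006],[0.0876,0.03,0.0086],[0.0876,0.06,0.0086],[0.0876,0.09,0.0086],[0.0876,0.115,0.0086],[0.0876,0.1215,0.0086],[0.0876,0.1215,0.0086],[0.0876,0.1215,0.0086],[0.0876,0.1215,0.0086],[0.0876,0.1215,0.0086],[0.0876,0.1215,0.0086]],"rot":[[0,0.005,0],[0,0.005,0],[0,0.005,0],[0,0.005,0],[0,0.005,0],[0,0.005,0],[0,0.005,0],[0,0.005,0],[0,0.005,0],[0,0.005,0],[0,0.005,0],[0,0.005,0]],"claw":[0.036,0.036,0.036,0.036,0.036,0.036,0.036,0.036,0.0,0.0,0.0,0.0]}';python3 -c "
from m2 import *
st(); print(loc(state()['eef_pos']))"
```

```text
t: 13.05
eef_pos: [537.7, 97.5, 90.9]
tcp_rot: [-1.57, -0.001, -0.169]
ft_force: [-0.0, 0.5, 4.4]
opening: 0.146
t 13.05 p [537.7  97.5  90.9] rot [-1.57e+00 -1.00e-03 -1.69e-01] F [-0.   0.5  4.4] op 13.9 j6 -1.34
[ 44.9 -74.8]
```

```bash
python3 -m jog '{"dp":[[0,-0.005,0],[0,-0.02,0],[0,-0.045,0],[0,-0.08,0],[0,-0.11,0],[0,-0.12,0],[0,-0.12,0]],"rot":[[0,0,0],[0,0,0],[0,0,0],[0,0,0],[0,0,0],[0,0,0],[0,0,0]],"claw":[0,0,0,0,0,0,0]}';python3 -c "
from m2 import *
st(); 
for a in ((40,40),(-40,40),(-40,-25)):
  p=T([555.5,-312,-.086],(*a,0))[0]; print(p); go(*p[:2],110,-.086)"
```

```text
t: 13.75
eef_pos: [537.6, 97.4, 211.2]
tcp_rot: [-1.57, -0.002, -0.169]
ft_force: [0.0, 0.4, -0.7]
opening: 0.146
t 13.75 p [537.6  97.4 211.2] rot [-1.57  -0.002 -0.169] F [ 0.   0.4 -0.7] op 13.9 j6 -1.34
[ 598.78793234 -275.58359005    0.        ]
dp [0.1227, 0.1013, -0.3575] rot [-0.0, -0.083, 0.002] n50 7.8 nrot 0.6 t 13.75
[ 519.08359005 -268.71206766    0.        ]
dp [0.043, 0.1011, -0.3641] rot [-0.0, -0.083, 0.002] n50 7.6 nrot 0.6 t 13.75
[ 513.50047811 -333.47184577    0.        ]
dp [0.0484, 0.101, -0.4289] rot [-0.0, -0.083, 0.002] n50 8.9 nrot 0.6 t 13.75
```

```bash
python3 -m jog '{"dp":[[0.01,0,-0.02],[0.02,0,-0.06],[0.035,0,-0.1],[0.05,0,-0.145],[0.065,0,-0.19],[0.08,0,-0.235],[0.095,0,-0.28],[0.11,0.02,-0.32],[0.1227,0.05,-0.35],[0.1227,0.08,-0.3575],[0.1227,0.1013,-0.3575],[0.1227,0.1013,-0.3575]],"rot":[[0,0,0],[0,-0.02,0],[0,-0.04,0],[0,-0.06,0],[0,-0.083,0],[0,-0.083,0],[0,-0.083,0],[0,-0.083,0],[0,-0.083,0],[0,-0.083,0],[0,-0.083,0],[0,-0.083,0]],"claw":[0,0,0,0,0,0,0,0,0,0,0,0]}'
python3 -m jog '{"dp":[[0,0.02,0],[0,0.045,0],[0,0.065,0],[0,0.0725,0],[0,0.0725,0],[0,0.0725,0],[0,0.0725,0],[0,0.0725,0],[0,0.05,0],[0,0.0,0],[0,-0.04,0],[0,-0.08,0]],"rot":[[0,0,0],[0,0,0],[0,0,0],[0,0,0],[0,0,0],[0,0,0],[0,0,0],[0,0,0],[0,0,0],[0,0,0],[0,0,0],[0,0,0]],"claw":[0,0,0,0,0,0.036,0.036,0.036,0.036,0.036,0.036,0.036]}'
python3 - <<'E'
from m2 import *
st()
for y in (25,75): p=T([505.2,178.8,-.169],(45,y,0))[0]; print(p); go(*p[:2],200,-.169)
im=read_camera('scene')[:,:,::-1]; cv2.imwrite('pics/s5.png',im)
E
```

```text
t: 14.95
eef_pos: [596.1, -274.9, 103.7]
tcp_rot: [-1.567, 0.007, -0.087]
ft_force: [0.1, 0.9, -0.8]
opening: 0.149
t: 16.15
eef_pos: [598.2, -275.6, 191.1]
tcp_rot: [-1.571, -0.001, -0.086]
ft_force: [0.5, 0.1, -0.5]
opening: 0.377
t 16.15 p [ 598.2 -275.6  191.1] rot [-1.571e+00 -1.000e-03 -8.600e-02] F [ 0.5  0.1 -0.5] op 35.8 j6 -2.02
[553.76382254 195.87498582   0.        ]
dp [-0.0846, -0.0091, 0.4659] rot [0.0, 0.083, 0.001] n50 9.5 nrot 0.6 t 16.15
[562.17365653 245.16265864   0.        ]
dp [-0.0805, -0.0091, 0.5157] rot [0.0, 0.083, 0.001] n50 10.4 nrot 0.6 t 16.15
```

View pics/s5.png

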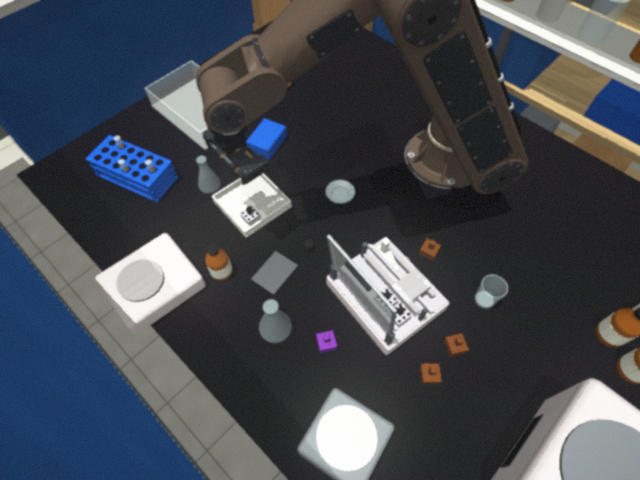

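```bash
python3 -m jog '{"dp":[[-0.02,-0.01,0.02],[-0.04,-0.02,0.06],[-0.065,-0.02,0.1],[-0.085,-0.02,0.145],[-0.105,-0.02,0.19],[-0.125,-0.02,0.235],[-0.145,-0.02,0.28],[-0.145,-0.02,0.325],[-0.14,-0.02,0.37],[-0.12,-0.02,0.41],[-0.1,-0.02,0.445],[-0.0846,-0.02,0.4659]],"rot":[[0,0,0],[0,0.02,0],[0,0.04,0],[0,0.06,0],[0,0.083,0],[0,0.083,0],[0,0.083,0],[0,0.083,0],[0,0.083,0],[0,0.083,0],[0,0.083,0],[0,0.083,0]],"claw":[0.036,0.036,0.036,0.036,0.036,0.036,0.036,0.036,0.036,0.036,0.036,0.036]}'
python3 -c "
from m2 import *
st();print(loc(state()['eef_pos']));go(553.8,195.9,91,-.169)"
```

```text
t: 17.4
eef_pos: [554.7, 198.4, 209.1]
tcp_rot: [-1.57, -0.001, -0.167]
ft_force: [0.4, -1.4, 0.2]
opening: 0.38
t 17.4 p [554.7 198.4 209.1] rot [-1.57e+00 -1.00e-03 -1.67e-01] F [ 0.4 -1.4  0.2] op 36.1 j6 -1.17
[44.7 27.5]
dp [-0.0006, 0.1181, -0.0027] rot [-0.001, 0.002, 0.001] n50 2.4 nrot 0.0 t 17.4
```

```bash
python3 -m jog '{"dp":[[0,0,0],[0,0.02,0],[0,0.055,0],[0,0.09,0],[0,0.115,0],[0,0.1195,0],[0,0.1195,0],[0,0.1195,0],[0,0.1195,0],[0,0.1195,0],[0,0.1195,0],[0,0.1195,0]],"rot":[[0,0,0],[0,0,0],[0,0,0],[0,0,0],[0,0,0],[0,0,0],[0,0,0],[0,0,0],[0,0,0],[0,0,0],[0,0,0],[0,0,0]],"claw":[0.036,0.036,0.036,0.036,0.036,0.036,0.036,0.0,0.0,0.0,0.0,0.0]}'
python3 -m jog '{"dp":[[0,-0.005,0],[0,-0.02,0],[0,-0.045,0],[0,-0.08,0],[0,-0.11,0],[0,-0.12,0],[0,-0.12,0],[0,-0.12,0]],"rot":[[0,0,0],[0,0,0],[0,0,0],[0,0,0],[0,0,0],[0,0,0],[0,0,0],[0,0,0]],"claw":[0,0,0,0,0,0,0,0]}'
python3 -c "
from m2 import *
st();print(loc(state()['eef_pos']));go(519.1,-268.7,110,-.086)"
```

```text
t: 18.6
eef_pos: [554.2, 195.9, 90.2]
tcp_rot: [-1.57, -0.001, -0.169]
ft_force: [-1.5, -0.3, 6.6]
opening: 0.143
t: 19.4
eef_pos: [553.3, 195.7, 208.0]
tcp_rot: [-1.571, 0.002, -0.169]
ft_force: [-0.1, -0.2, -1.7]
opening: 0.142
t 19.4 p [553.3 195.7 208. ] rot [-1.571  0.002 -0.169] F [-0.1 -0.2 -1.7] op 13.5 j6 -1.17
[43.8 24.6]
dp [0.0445, 0.0982, -0.4635] rot [0.001, -0.083, -0.002] n50 9.5 nrot 0.6 t 19.4
```

```bash
python3 -m jog '{"dp":[[-0.01,0,-0.02],[-0.02,0,-0.06],[-0.03,0,-0.1],[-0.035,0,-0.145],[-0.03,0,-0.19],[-0.02,0,-0.235],[-0.005,0,-0.28],[0.01,0,-0.325],[0.025,0,-0.37],[0.035,0,-0.41],[0.042,0.01,-0.445],[0.0445,0.03,-0.4635]],"rot":[[0,0,0],[0,-0.02,0],[0,-0.04,0],[0,-0.06,0],[0,-0.083,0],[0,-0.083,0],[0,-0.083,0],[0,-0.083,0],[0,-0.083,0],[0,-0.083,0],[0,-0.083,0],[0,-0.083,0]],"claw":[0,0,0,0,0,0,0,0,0,0,0,0]}'
python3 -c "
from m2 import *
st();go(519.1,-268.7,37,-.086)"
```

```text
t: 20.6
eef_pos: [519.7, -271.4, 177.9]
tcp_rot: [-1.571, 0.0, -0.088]
ft_force: [-0.6, 0.2, -1.6]
opening: 0.147
t 20.6 p [ 519.7 -271.4  177.9] rot [-1.571  0.    -0.088] F [-0.6  0.2 -1.6] op 14.0 j6 -2.08
dp [-0.0009, 0.1409, 0.0026] rot [0.0, -0.002, -0.0] n50 2.8 nrot 0.0 t 20.6
```

```bash
python3 -m jog '{"dp":[[0,0.02,0],[0,0.06,0],[0,0.1,0],[0,0.13,0],[0,0.1405,0],[0,0.1405,0],[0,0.1405,0],[0,0.1405,0],[0,0.1405,0],[0,0.12,0],[0,0.07,0],[0,0.02,0]],"rot":[[0,0,0],[0,0,0],[0,0,0],[0,0,0],[0,0,0],[0,0,0],[0,0,0],[0,0,0],[0,0,0],[0,0,0],[0,0,0],[0,0,0]],"claw":[0,0,0,0,0,0,0.036,0.036,0.036,0.036,0.036,0.036]}'
python3 -m jog '{"dp":[[0,-0.02,0],[0,-0.035,0],[0,-0.035,0]],"rot":[[0,0,0],[0,0,0],[0,0,0]],"claw":[0.036,0.036,0.036]}'
python3 -c "
from m2 import *
st();go(562.2,245.2,210,-.169)"
```

```text
t: 21.8
eef_pos: [519.5, -268.4, 161.0]
tcp_rot: [-1.57, 0.001, -0.086]
ft_force: [0.3, -0.8, 0.4]
opening: 0.379
t: 22.1
eef_pos: [520.6, -269.0, 197.2]
tcp_rot: [-1.573, -0.005, -0.086]
ft_force: [-0.3, 0.2, 0.5]
opening: 0.379
t 22.1 p [ 520.6 -269.   197.2] rot [-1.573 -0.005 -0.086] F [-0.3  0.2  0.5] op 36.0 j6 -2.07
dp [-0.0025, -0.0141, 0.5158] rot [0.002, 0.083, 0.005] n50 10.3 nrot 0.6 t 22.1
```

```bash
python3 -m jog '{"dp":[[-0.01,-0.005,0.03],[-0.025,-0.01,0.075],[-0.04,-0.0141,0.12],[-0.055,-0.0141,0.165],[-0.07,-0.0141,0.21],[-0.08,-0.0141,0.255],[-0.085,-0.0141,0.3],[-0.08,-0.0141,0.345],[-0.065,-0.0141,0.39],[-0.04,-0.0141,0.435],[-0.015,-0.0141,0.48],[-0.0015,-0.0141,0.5158]],"rot":[[0,0,0],[0,0.02,0],[0,0.04,0],[0,0.06,0],[0,0.083,0],[0,0.083,0],[0,0.083,0],[0,0.083,0],[0,0.083,0],[0,0.083,0],[0,0.083,0],[0,0.083,0]],"claw":[0.036,0.036,0.036,0.036,0.036,0.036,0.036,0.036,0.036,0.036,0.036,0.036]}'
python3 -m jog '{"dp":[[0,0,0],[0,0,0],[0,0,0]],"rot":[[0,0,0],[0,0,0],[0,0,0]],"claw":[0.036,0.036,0.036]}'
python3 -c "
from m2 import *
st();print(loc(state()['eef_pos']));go(562.2,245.2,91,-.169)"
```

```text
t: 23.3
eef_pos: [563.5, 247.7, 207.5]
tcp_rot: [-1.571, 0.0, -0.168]
ft_force: [-0.0, -0.2, 0.1]
opening: 0.379
t: 23.6
eef_pos: [562.0, 244.7, 207.9]
tcp_rot: [-1.571, 0.001, -0.169]
ft_force: [-0.8, 0.1, -0.7]
opening: 0.38
t 23.6 p [562.  244.7 207.9] rot [-1.571e+00  1.000e-03 -1.690e-01] F [-0.8  0.1 -0.7] op 36.1 j6 -1.1
[44.1 74.4]
dp [0.0002, 0.1169, 0.0006] rot [0.001, -0.0, -0.001] n50 2.3 nrot 0.0 t 23.6
```

```bash
python3 -m jog '{"dp":[[0,0.02,0],[0,0.055,0],[0,0.09,0],[0,0.112,0],[0,0.117,0],[0,0.117,0],[0,0.117,0],[0,0.117,0],[0,0.117,0],[0,0.117,0],[0,0.117,0]],"rot":[[0,0,0],[0,0,0],[0,0,0],[0,0,0],[0,0,0],[0,0,0],[0,0,0],[0,0,0],[0,0,0],[0,0,0],[0,0,0]],"claw":[0.036,0.036,0.036,0.036,0.036,0.036,0.0,0.0,0.0,0.0,0.0]}'
python3 -m jog '{"dp":[[0,-0.005,0],[0,-0.02,0],[0,-0.045,0],[0,-0.08,0],[0,-0.11,0],[0,-0.12,0],[0,-0.12,0],[0,-0.12,0]],"rot":[[0,0,0],[0,0,0],[0,0,0],[0,0,0],[0,0,0],[0,0,0],[0,0,0],[0,0,0]],"claw":[0,0,0,0,0,0,0,0]}'
python3 -c "
from m2 import *
st();print(loc(state()['eef_pos']));go(513.5,-333.5,180,-.086)"
```

```text
t: 24.7
eef_pos: [562.9, 245.7, 92.3]
tcp_rot: [-1.57, -0.001, -0.169]
ft_force: [-1.6, 0.5, 5.4]
opening: 0.147
t: 25.5
eef_pos: [562.0, 245.2, 210.0]
tcp_rot: [-1.572, 0.002, -0.169]
ft_force: [0.2, -1.0, -1.1]
opening: 0.142
t 25.5 p [562.  245.2 210. ] rot [-1.572  0.002 -0.169] F [ 0.2 -1.  -1.1] op 13.5 j6 -1.1
[44.1 74.9]
dp [0.0495, 0.0304, -0.5786] rot [0.001, -0.083, -0.002] n50 11.6 nrot 0.6 t 25.5
```

```bash
python3 -m jog '{"dp":[[-0.01,0,-0.02],[-0.02,0,-0.06],[-0.03,0,-0.1],[-0.035,0,-0.145],[-0.035,0,-0.19],[-0.03,0,-0.235],[-0.015,0,-0.28],[0,0,-0.325],[0.015,0,-0.37],[0.03,0,-0.41],[0.04,0,-0.445],[0.042,0,-0.47]],"rot":[[0,0,0],[0,-0.02,0],[0,-0.04,0],[0,-0.06,0],[0,-0.083,0],[0,-0.083,0],[0,-0.083,0],[0,-0.083,0],[0,-0.083,0],[0,-0.083,0],[0,-0.083,0],[0,-0.083,0]],"claw":[0,0,0,0,0,0,0,0,0,0,0,0]}'
python3 -c "
from m2 import *
st();go(513.5,-333.5,38,-.086)"
```

```text
t: 26.7
eef_pos: [524.7, -227.2, 209.2]
tcp_rot: [-1.57, 0.003, -0.087]
ft_force: [0.7, 0.5, -1.1]
opening: 0.148
t 26.7 p [ 524.7 -227.2  209.2] rot [-1.57   0.003 -0.087] F [ 0.7  0.5 -1.1] op 14.1 j6 -2.01
dp [-0.0015, 0.1711, -0.1071] rot [-0.001, -0.001, -0.003] n50 4.0 nrot 0.0 t 26.7
```

```bash
python3 -m jog '{"dp":[[-0.001,0,-0.02],[-0.001,0,-0.06],[-0.001,0,-0.095],[-0.001,0.01,-0.109],[-0.001,0.03,-0.109],[-0.001,0.07,-0.109],[-0.001,0.11,-0.109],[-0.001,0.145,-0.109],[-0.001,0.165,-0.109],[-0.001,0.171,-0.109],[-0.001,0.171,-0.109],[-0.001,0.171,-0.109]],"rot":[[0,0,0],[0,0,0],[0,0,0],[0,0,0],[0,0,0],[0,0,0],[0,0,0],[0,0,0],[0,0,0],[0,0,0],[0,0,0],[0,0,0]],"claw":[0,0,0,0,0,0,0,0,0,0,0,0]}'
python3 -m jog '{"dp":[[0,0.001,0],[0,0.001,0],[0,0.001,0],[0,0.001,0],[0,-0.01,0],[0,-0.05,0],[0,-0.1,0],[0,-0.14,0],[0,-0.17,0],[0,-0.17,0],[0,-0.17,0]],"rot":[[0,0,0],[0,0,0],[0,0,0],[0,0,0],[0,0,0],[0,0,0],[0,0,0],[0,0,0],[0,0,0],[0,0,0],[0,0,0]],"claw":[0,0.036,0.036,0.036,0.036,0.036,0.036,0.036,0.036,0.036,0.036]}'
python3 - <<'E'
from m2 import *
st(); p=T([505.2,178.8,-.169],(-43,-84,0))[0]; print(p); go(*p[:2],211,-.169)
E
```

```text
t: 27.9
eef_pos: [515.0, -333.4, 40.9]
tcp_rot: [-1.571, -0.001, -0.086]
ft_force: [-0.5, 0.0, -0.9]
opening: 0.142
t: 29.0
eef_pos: [514.6, -333.4, 211.3]
tcp_rot: [-1.572, -0.001, -0.086]
ft_force: [-0.7, 0.1, -1.0]
opening: 0.381
t 29.0 p [ 514.6 -333.4  211.3] rot [-1.572e+00 -1.000e-03 -8.600e-02] F [-0.7  0.1 -1. ] op 36.2 j6 -2.17
[448.68408026 103.22916689   0.        ]
dp [-0.1031, -0.0001, 0.4293] rot [0.001, 0.083, 0.001] n50 8.8 nrot 0.6 t 29.0
```

```bash
python3 - <<'E'
from m2 import *
im=read_camera('scene')[:,:,::-1]; t=read_camera('top')[:,:,::-1]
cv2.imwrite('pics/s6.png',np.hstack([crop(im,200,150,260,200,520,400),crop(t,140,170,150,215,279,400)]))
E
```

```text
(no output)
```

View pics/s6.png

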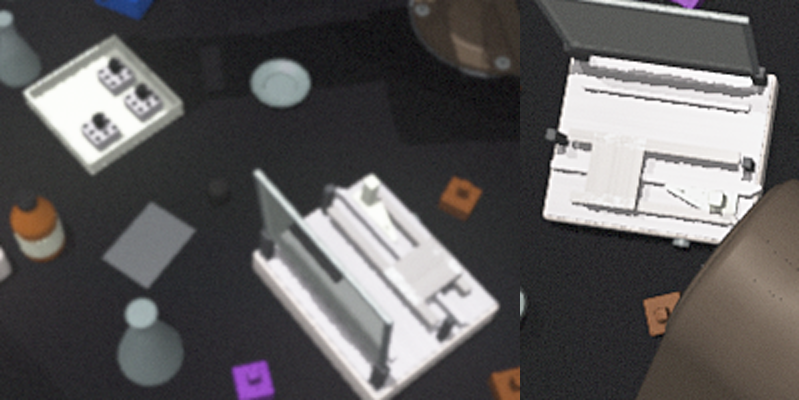

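All three blocks stand in the tray, the deck is empty, and the wedge is still seated. Now fetch the wedge.

```bash
python3 -m jog '{"dp":[[-0.01,0,0.03],[-0.02,0,0.075],[-0.03,0,0.12],[-0.04,0,0.165],[-0.05,0,0.21],[-0.06,0,0.255],[-0.075,0,0.3],[-0.085,0,0.345],[-0.095,0,0.39],[-0.1025,0,0.42],[-0.1025,0,0.4293],[-0.1025,0,0.4293]],"rot":[[0,0,0],[0,0.02,0],[0,0.04,0],[0,0.06,0],[0,0.083,0],[0,0.083,0],[0,0.083,0],[0,0.083,0],[0,0.083,0],[0,0.083,0],[0,0.083,0],[0,0.083,0]],"claw":[0.04,0.04,0.04,0.04,0.04,0.04,0.04,0.04,0.04,0.04,0.04,0.04]}'
python3 - <<'E'
from m2 import *
st(); print(loc(state()['eef_pos'])); c=camera_info('wrist'); im=read_camera('wrist')[:,:,::-1]; np.save('w7.npy',np.r_[c['eye'],c['rotation']]); cv2.imwrite('pics/w7.png',crop(im,280,170,200,150,800,600))
print(wproj(T([505.2,178.8,-.169],[(-42,-84,130),(-54,-102,80)]),c))
E
```

```text
t: 30.3
eef_pos: [449.2, 103.8, 209.8]
tcp_rot: [-1.571, 0.001, -0.167]
ft_force: [0.1, -0.1, -0.5]
opening: 0.419
t 30.3 p [449.2 103.8 209.8] rot [-1.571e+00  1.000e-03 -1.670e-01] F [ 0.1 -0.1 -0.5] op 39.8 j6 -1.32
[-43.3 -83.5]
[[316.3 247.9]
 [294.4 217. ]]
```

View pics/w7.png

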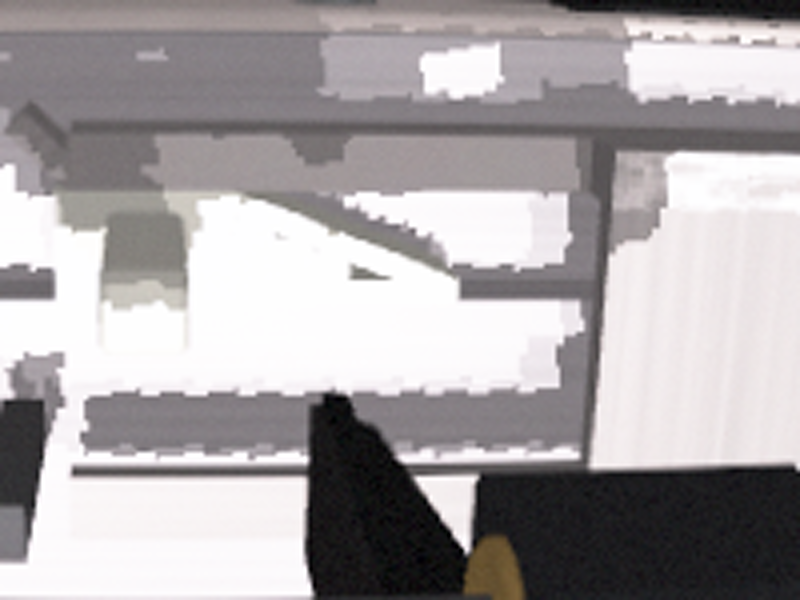

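The post top is at (316.2,247.5) as predicted. Descend, grip and pull straight out along −y.

```bash
python3 -m jog '{"dp":[[0,0.02,0],[0,0.055,0],[0,0.09,0],[0,0.112,0],[0,0.1185,0],[0,0.1185,0],[0,0.1185,0],[0,0.1185,0],[0,0.1185,0],[0,0.1185,0],[0,0.1185,0]],"rot":[[0,0,0],[0,0,0],[0,0,0],[0,0,0],[0,0,0],[0,0,0],[0,0,0],[0,0,0],[0,0,0],[0,0,0],[0,0,0]],"claw":[0.04,0.04,0.04,0.04,0.04,0.04,0,0,0,0,0]}'
python3 -m jog '{"dp":[[0,-0.001,-0.004],[0,-0.001,-0.01],[0,-0.001,-0.018],[0,-0.001,-0.028],[0,-0.001,-0.038],[0,-0.001,-0.05],[0,-0.001,-0.062],[0,-0.001,-0.075],[0,-0.001,-0.09],[0,-0.001,-0.105],[0,-0.001,-0.12],[0,-0.001,-0.125]],"rot":[[0,0,0],[0,0,0],[0,0,0],[0,0,0],[0,0,0],[0,0,0],[0,0,0],[0,0,0],[0,0,0],[0,0,0],[0,0,0],[0,0,0]],"claw":[0,0,0,0,0,0,0,0,0,0,0,0]}'
python3 -c "
from m2 import *
st();print(loc(state()['eef_pos']))"
```

```text
t: 31.45
eef_pos: [449.7, 103.2, 92.6]
tcp_rot: [-1.57, -0.001, -0.168]
ft_force: [-1.0, 0.1, 6.6]
opening: 0.166
t: 32.65
eef_pos: [427.5, -21.5, 92.8]
tcp_rot: [-1.571, 0.001, -0.17]
ft_force: [-0.2, -0.6, -0.5]
opening: 0.166
t 32.65 p [427.5 -21.5  92.8] rot [-1.571e+00  1.000e-03 -1.700e-01] F [-0.2 -0.6 -0.5] op 15.8 j6 -1.61
[ -43.7 -210.7]
```

```bash
python3 -m jog '{"dp":[[0,-0.02,0],[0,-0.06,0],[0,-0.09,0],[0,-0.09,0],[0,-0.09,0],[0,-0.09,0],[0,-0.09,0],[0,-0.09,0],[0,-0.09,0],[0,-0.09,0],[0,-0.09,0],[0,-0.09,0]],"rot":[[0,0,0],[0,0,0],[0,0.1,0],[0,0.22,0],[0,0.36,0],[0,0.5,0],[0,0.64,0],[0,0.78,0],[0,0.92,0],[0,1.06,0],[0,1.2,0],[0,1.263,0]],"claw":[0,0,0,0,0,0,0,0,0,0,0,0]}'
python3 -c "
from m2 import *
st();go(647.5,-97.5,120,-1.433)"
```

```text
t: 33.85
eef_pos: [427.8, -20.2, 182.7]
tcp_rot: [-1.572, 0.0, -1.437]
ft_force: [0.7, 0.2, -1.3]
opening: 0.17
t 33.85 p [427.8 -20.2 182.7] rot [-1.572  0.    -1.437] F [ 0.7  0.2 -1.3] op 16.1 j6 -0.34
dp [0.106, 0.0624, 0.2075] rot [0.001, -0.004, -0.0] n50 4.8 nrot 0.0 t 33.85
```

```bash
python3 -m jog '{"dp":[[0.01,0,0.02],[0.03,0,0.06],[0.05,0,0.1],[0.07,0,0.14],[0.09,0,0.18],[0.106,0.02,0.2065],[0.106,0.05,0.2065],[0.106,0.0624,0.2065],[0.106,0.0624,0.2065],[0.106,0.0624,0.2065]],"rot":[[0,0,0],[0,0,0],[0,0,0],[0,0,0],[0,0,0],[0,0,0],[0,0,0],[0,0,0],[0,0,0],[0,0,0]],"claw":[0,0,0,0,0,0,0,0,0,0]}'
python3 -c "
from m2 import *
st();go(647.5,-97.5,36.5,-1.433)"
```

```text
t: 34.85
eef_pos: [647.4, -96.4, 121.5]
tcp_rot: [-1.57, -0.0, -1.432]
ft_force: [0.7, -1.1, -0.6]
opening: 0.168
t 34.85 p [647.4 -96.4 121.5] rot [-1.57  -0.    -1.432] F [ 0.7 -1.1 -0.6] op 16.0 j6 -0.39
dp [0.0011, 0.085, -0.0001] rot [-0.0, 0.001, 0.0] n50 1.7 nrot 0.0 t 34.85
```

```bash
python3 -m jog '{"dp":[[0,0.02,0],[0,0.05,0],[0,0.07,0],[0,0.08,0],[0,0.085,0],[0,0.0855,0],[0,0.0855,0],[0,0.0855,0],[0,0.0855,0]],"rot":[[0,0,0],[0,0,0],[0,0,0],[0,0,0],[0,0,0],[0,0,0],[0,0,0],[0,0,0],[0,0,0]],"claw":[0,0,0,0,0,0,0,0,0]}'
python3 -m jog '{"dp":[[0,0,0],[0,0,0],[0,0,0],[0,0,0],[0,-0.03,0],[0,-0.07,0],[0,-0.11,0],[0,-0.15,0],[0,-0.17,0],[0,-0.17,0]],"rot":[[0,0,0],[0,0,0],[0,0,0],[0,0,0],[0,0,0],[0,0,0],[0,0,0],[0,0,0],[0,0,0],[0,0,0]],"claw":[0.04,0.04,0.04,0.04,0.04,0.04,0.04,0.04,0.0,0.0]}'
python3 - <<'E'
from m2 import *
st(); im=read_camera('top')[:,:,::-1]; cv2.imwrite('pics/t8.png',im[120:320,120:500].repeat(2,0).repeat(2,1))
E
```

```text
t: 35.75
eef_pos: [647.8, -96.6, 35.7]
tcp_rot: [-1.57, -0.0, -1.432]
ft_force: [0.7, 0.0, -0.9]
opening: 0.167
t: 36.75
eef_pos: [648.6, -96.7, 208.5]
tcp_rot: [-1.566, -0.002, -1.432]
ft_force: [-0.0, -0.2, -0.0]
opening: 0.305
t 36.75 p [648.6 -96.7 208.5] rot [-1.566 -0.002 -1.432] F [-0.  -0.2 -0. ] op 29.0 j6 -0.39
```

View pics/t8.png

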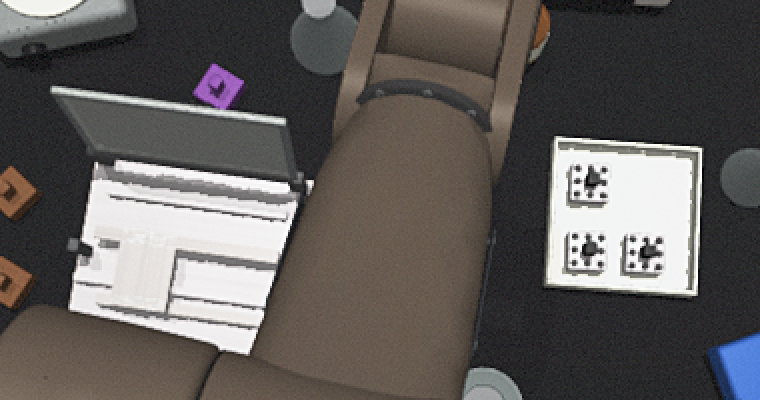

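The tray is good and the bar lip is back over its home line. I still need to confirm the wedge once the arm is clear. Next the cover: closed fingers go behind it at shaker y = −65, beside the rib, and sweep its arc.

```bash
python3 -c "
from m2 import *
p=T([505.2,178.8,-.169],(172,-65,0))[0]; print(p); go(*p[:2],300,-.169)"
```

```text
[663.81681032  85.79619639   0.        ]
dp [-0.1783, -0.0939, 0.0413] rot [-0.001, -1.263, 0.002] n50 4.1 nrot 8.4 t 36.8
```

```bash
python3 -m jog '{"dp":[[0,-0.03,0],[0,-0.06,0],[0,-0.0939,0],[-0.02,-0.0939,0.01],[-0.05,-0.0939,0.02],[-0.08,-0.0939,0.03],[-0.11,-0.0939,0.041],[-0.14,-0.0939,0.041],[-0.165,-0.0939,0.041],[-0.1783,-0.0939,0.0413],[-0.1783,-0.0939,0.0413],[-0.1783,-0.0939,0.0413]],"rot":[[0,-0.1,0],[0,-0.22,0],[0,-0.34,0],[0,-0.46,0],[0,-0.58,0],[0,-0.7,0],[0,-0.82,0],[0,-0.94,0],[0,-1.06,0],[0,-1.18,0],[0,-1.263,0],[0,-1.263,0]],"claw":[0,0,0,0,0,0,0,0,0,0,0,0]}'
python3 - <<'E'
from m2 import *
st();print(loc(state()['eef_pos'])); im=read_camera('top')[:,:,::-1]; s=read_camera('scene')[:,:,::-1]
cv2.imwrite('pics/s9.png',np.hstack([crop(s,200,150,260,200,520,400),crop(t:=im,280,140,100,150,267,400)]))
E
```

```text
t: 38.0
eef_pos: [663.4, 86.3, 297.1]
tcp_rot: [-1.571, 0.003, -0.167]
ft_force: [0.2, -0.9, 0.2]
opening: 0.006
t 38.0 p [663.4  86.3 297.1] rot [-1.571  0.003 -0.167] F [ 0.2 -0.9  0.2] op 0.6 j6 -1.37
[170.7 -64.7]
```

View pics/s9.png

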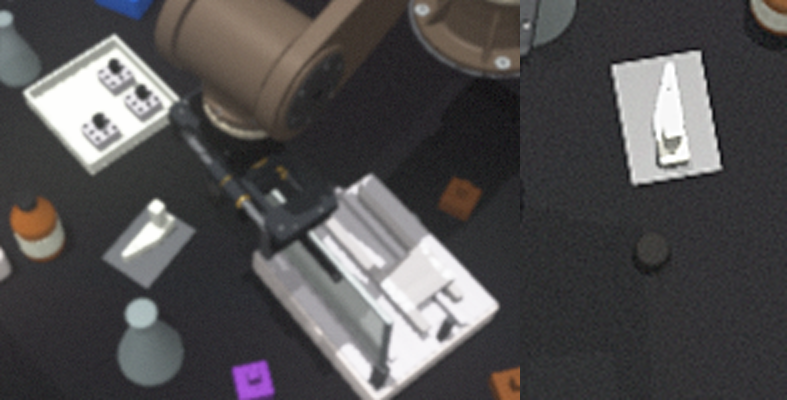

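The wedge stands along the mat's middle. Now push the cover over.

```bash
python3 -m jog '{"dp":[[0,0.02,0],[0,0.038,0],[-0.012,0.037,0],[-0.027,0.036,0],[-0.039,0.035,0],[-0.051,0.035,0],[-0.063,0.035,0],[-0.075,0.036,0],[-0.0885,0.039,0],[-0.102,0.042,0],[-0.115,0.048,0],[-0.128,0.054,0]],"rot":[[0,0,0],[0,0,0],[0,0,0],[0,0,0],[0,0,0],[0,0,0],[0,0,0],[0,0,0],[0,0,0],[0,0,0],[0,0,0],[0,0,0]],"claw":[0,0,0,0,0,0,0,0,0,0,0,0]}'
python3 -c "
from m2 import *
st();print(loc(state()['eef_pos']))"
```

```text
t: 39.3
eef_pos: [536.7, 107.5, 245.0]
tcp_rot: [-1.57, -0.001, -0.169]
ft_force: [1.1, 0.2, -0.3]
opening: 0.005
t 39.3 p [536.7 107.5 245. ] rot [-1.57e+00 -1.00e-03 -1.69e-01] F [ 1.1  0.2 -0.3] op 0.5 j6 -1.32
[ 42.2 -65.1]
```

```bash
python3 -m jog '{"dp":[[-0.0117,0.0076,0],[-0.0226,0.0164,0],[-0.0326,0.0262,0],[-0.0415,0.037,0],[-0.0494,0.0486,0],[-0.0561,0.061,0],[-0.0614,0.074,0],[-0.0654,0.0873,0],[-0.0681,0.101,0],[-0.0694,0.115,0],[-0.0694,0.117,0],[-0.0694,0.117,0]],"rot":[[0,0,0],[0,0,0],[0,0,0],[0,0,0],[0,0,0],[0,0,0],[0,0,0],[0,0,0],[0,0,0],[0,0,0],[0,0,0],[0,0,0]],"claw":[0,0,0,0,0,0,0,0,0,0,0,0]}'
python3 -c "
from m2 import *
st();print(loc(state()['eef_pos']))"
```

```text
t: 40.5
eef_pos: [468.7, 119.1, 130.7]
tcp_rot: [-1.57, -0.002, -0.169]
ft_force: [-10.5, -1.6, 39.5]
opening: 0.007
t 40.5 p [468.7 119.1 130.7] rot [-1.57  -0.002 -0.169] F [-10.5  -1.6  39.5] op 0.7 j6 -1.29
[-26.8 -65.1]
```

Shut against its stop. Retract at once and check.

```bash
python3 -m jog '{"dp":[[0,-0.01,0],[0,-0.05,0],[0,-0.1,0],[0,-0.13,-0.03],[0,-0.13,-0.07],[0,-0.13,-0.12],[0,-0.13,-0.17],[0,-0.13,-0.22],[0,-0.13,-0.27],[0,-0.13,-0.32],[0,-0.13,-0.32],[0,-0.13,-0.32]],"rot":[[0,0,0],[0,0,0],[0,0,0],[0,0,0],[0,0,0],[0,0,0],[0,0,0],[0,0,0],[0,0,0],[0,0,0],[0,0,0],[0,0,0]],"claw":[0,0,0,0,0,0,0,0,0,0,0,0]}'
python3 - <<'E'
from m2 import *
st(); im=read_camera('top')[:,:,::-1]; s=read_camera('scene')[:,:,::-1]
cv2.imwrite('pics/s10.png',np.hstack([crop(s,200,150,260,200,520,400),crop(im,140,150,150,215,279,400)]))
for a in (0,.06,.12,.2):
    P=T([505.2,178.8,-.169],[(105-165*np.cos(a)+6*np.sin(a),y,125+165*np.sin(a)+6*np.cos(a)) for y in (110,-110)])
    print(a,((proj('scene',P)-[200,150])*2).round().tolist(),((proj('top',P)-[140,150])*1.86).round().tolist())
E
```

```text
t: 41.7
eef_pos: [414.7, -196.9, 257.7]
tcp_rot: [-1.57, 0.0, -0.172]
ft_force: [-0.3, 0.1, -0.5]
opening: 0.002
t 41.7 p [ 414.7 -196.9  257.7] rot [-1.57   0.    -0.172] F [-0.3  0.1 -0.5] op 0.2 j6 -1.99
0 [[491.0, 283.0], [371.0, 158.0]] [[20.0, 225.0], [215.0, 253.0]]
0.06 [[493.0, 280.0], [372.0, 155.0]] [[18.0, 224.0], [214.0, 252.0]]
0.12 [[494.0, 277.0], [372.0, 151.0]] [[16.0, 222.0], [213.0, 250.0]]
0.2 [[495.0, 273.0], [371.0, 146.0]] [[13.0, 219.0], [213.0, 247.0]]
```

View pics/s10.png

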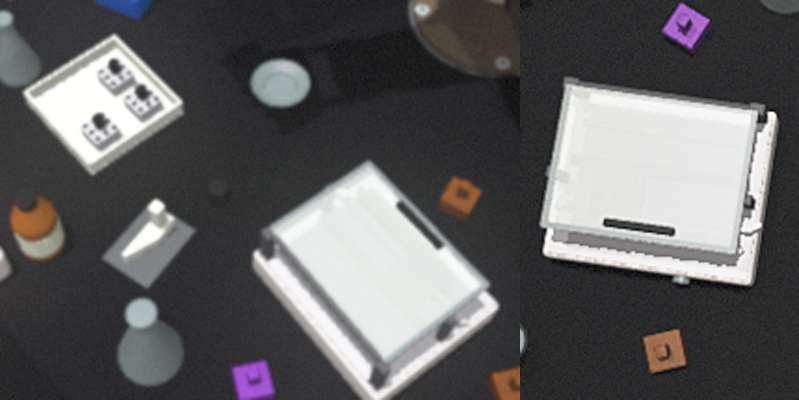

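The bar's left end is at row 272 in the top view. That is the same as at the start, and it was about 277 with the wedge in. The cover edge in the scene view is at (490,285) and (370,162), against (491,283) and (371,158) predicted for shut. The wedge and blocks are in place, so I'm handing in.

```bash
python3 -c "
from cell import *
print(state()['t'], job_done())"
```

```text
the job is handed in; nothing more can be done
41.8 None
```

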